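Reverse a cavity filter in its sloping test cradle

TASK

The filter in the sloping test cradle has been measured from its red end and must now be turned end for end, so that its blue end sits fully home in the socket, screw side up as before. The tape measure left on the cradle's top keeps the red-handled wire bail from folding back: put it in the white tool bin, then fold the bail right back, draw the filter out, turn it and slide it in again, and swing the bail back up behind it as far as it was. Do not shift the pump bottle, the solder spool or the teal carton beside it.

Things in the scene. Friction and masses are not known exactly. Their poses are not given: they have to be found in the camera images.
- cradle: Fixed test cradle, 262 (x) x 134 (y) mm. Origin: centre of its underside, on the bench; z up; x from its low front (socket) to its high back. The back is a grey box with a level top, the ledge, 94 mm above the bench, from x = 6 to 130 mm, 130 mm wide. Before it a bed slopes up at 30 degrees from the low socket to the ledge's front edge.
- slot: Sloping bed and socket, fixed on the cradle at x -118, z 38.5 mm, pitched 30 degrees: x up the slope (the filter's way out), y across (the cradle's y), z square to the slope, upward. Origin: foot of the socket's end wall, at mid-width. The filter lies on a runner 28 mm wide, top z = 0, x 0 to 138 mm. Beside it the bed is 12 mm lower (cheeks at y +-50 mm: 9 mm), so fingers have room.
- mouth (a point): Middle of the socket's mouth, at slot x = 42, z = 17 mm. The black socket block encloses slot x = 0 to 42 mm; its opening is 50 mm wide (y) and 34 mm high (z from 0); outside it is 74 mm wide and reaches z = 44 mm. Flared lips at the mouth reach x = 53 mm.
- filter: Aluminium cavity filter, a block 140 (x) x 46 (y) x 32 (z) mm, about 0.36 kg. Origin: centre of its underside; x from its red to its blue end; z out of the screw side. It starts seated red end down (origin at slot x 70 mm), fits either way round and may need a light push to go home. Grip it across the 46 mm near mid-length, fingers square to the slope (30 degrees off vertical).
- blue_end (a point): Centre of the filter's blue end face, 70 mm from its origin along x, 16 mm above its underside. When seated blue end down it lies at slot x = 0, y = 0, z = 16 mm.
- red_end (a point): Centre of the filter's red end face, 70 mm from its origin along -x, 16 mm above its underside.
- bail (a joint): Wire bail's angle (rad): 0 = up, square to the slope, its stop plate (58 mm wide, 7 to 29 mm from the hinge) 1.5 mm behind the filter's upper end; grows as it folds back, away from the socket; 2.08 = right back, flat above the ledge. Stiff hinge: it stays where left, about 2 N at the bar moves it. Between plate and bar the loop is open, 54 mm wide.
- bail_bar (a point): Middle of the red grip sleeve (12 mm thick, 44 mm long, along the cradle's y) on the bail's crossbar, 66 mm from the hinge axis. Folded right back it lies about 13 mm above the ledge.
- bail_hinge (a point): Middle of the bail's hinge axis, which runs along the cradle's y; at slot x = 144, z = -4 mm.
- tape_measure: Blue pocket tape measure with a yellow stripe, 38 (x, thickness; flat sides about 35 mm apart, centred on x = +1.5 mm) x 72 (y) x 57 mm high, 0.21 kg, standing on the ledge behind the bail. Origin: centre of its underside, z up. Grip it across the flat sides.
- tool_bin: White open tool bin, 271 (x) x 174 (y) x 68 mm high, fixed. Origin: centre of its underside. Inner floor (tools printed on it) 28 mm above the bench; inside 250 x 155 mm at the rim. A screwdriver and side cutters lie loose in it, toward -x; beyond x = 50 mm it is empty.
- bottle: Bystander: white pump bottle, 60 mm wide, 118 mm high. Origin: centre of its underside.
- solder_spool: Bystander: solder spool standing on its flange, 56 mm wide, 40 mm high. Origin: centre of its underside.
- glove_carton: Bystander: teal carton, 62 (x) x 105 (y) x 40 mm high. Origin: centre of its underside.
There are look-alikes about, which are no part of the job. Of the things shaped like the filter, the aluminium one is meant.

How it is judged:
By the outcome, as a careful person would: the job done as asked, in the order asked, and still so for the second after the job is handed in, with the robot touching nothing.
It also fails if it takes over 72 s, if anything falls off the work surface, if the arm or the gripper's body presses on something with over 40 N, if the wrist force passes 120 N, or if a joint passes its speed limit or range.

ROBOT

A 6-joint arm with a two-finger parallel gripper is mounted at the origin on the work surface; the furniture and walls round the work are solid. World frame = base frame: x ahead of the robot, y to its left, z up, the work surface at z = 0. Lengths are in mm, angles in rad, forces in N, time in s.
With the tool pointing down it reaches from about 350 to 775 mm from the base axis. Payload 7.3 kg.
Tool frame: the origin (TCP) lies on the front face of the gripper's body, between the roots of the fingers; the fingertips stand 66 mm ahead of it and the grasp point (between the pads) lies 47 mm ahead of it (bot.tip_extent is the distance from the TCP to the fingertips, in mm); z points along the fingers, y is the line along which they close (so a half turn about z gives the same grasp; the last joint's range is limited). The gripper opens to 92 mm and grips with 3 to 60 N. Pads are 19 mm wide; open, the fingers measure 130 mm over their backs; the gripper's body (75 mm by 190 mm) begins 47 mm behind the grasp point.
Start: joints at [-1.329, 0.342, 1.524, -0, 1.275, -0.146], TCP at [198.552, -486.02, 292.241] pointing down, gripper open.
Joint ranges: [-2.53, 2.53], [-0.77, 2.02], [0.04, 2.7], [-1, 4.14], [0.28, 2.66], [-3.11, 3.11]. Speed limits (rad/s): [2.57, 2.57, 3.14, 3.14, 3.14, 3.14].

INTERFACE

Orientations are given as [roll, pitch, yaw] about the fixed x, y, z axes, in that order (R = Rz(yaw) Ry(pitch) Rx(roll)).
In Python, from plant import readout, viewer, order, bot gives the robot as it stands.
- The arm moves only by the shell command python3 -m creep 'ROWS'. ROWS is text: rows parted by semicolons, each of 7 numbers parted by spaces: the shift along the world's x, y, z in m, then the turn, a rotation vector about the world's x, y, z in rad, then the opening in per cent of the stroke, from 0 (shut) to 100 (fully open). A call has 1 to 8 rows; each row shifts and turns the commanded pose from where the row before left it; what a row does not reach is not made up. A row lasts 1/12 s, in which the tool goes at most 41.7 mm and 7.16 degrees, less where a joint would pass 70% of its speed; a pose out of reach is approached as far as the arm can. A call is refused whole if a number of a shift passes 0.0417 or a number of a turn 0.125, either way. A call with a gripper value outside its range is refused whole. The fingers move at their own pace and stop on an object; the grip force is fixed at half the most. Time passes only in rows, so rows that do not move let the fingers close. It gives the time, the measured TCP pose, the force, the opening and the grip force at its end, in the units of the state.
- readout.get_obs(): the state, without advancing time (a new reading comes with each control period).
- viewer.capture(name): name is "scene" or "top" or "wrist"; returns the picture (480x640x3 uint8, red, green, blue); there is no depth.
- viewer.camera_info(name): a dict with "fx", "fy", "cx", "cy" (pixels), "D" ([k1, k2, p1, p2, k3] as OpenCV has them; the pictures are not rectified), "origin" and "rotation" of the camera in the world. Camera axes: x right, y up, looking along -z (the intrinsics and any distortion apply to the point x, -y, -z); pixel columns grow to the right and rows downward; lengths in mm; the calibration is good to about 2 mm. A picture is of the moment at which its call begins: read the wrist's pose just before it. camera_info takes no time and is no camera call; for the wrist camera it gives the pose at the moment of the call.
- order.close_job(): hands the job in; it is judged then, once.
The state is a dict: "time": time; "joint_positions": joint angles; "dq": joint speeds; "tau": joint torques, N m; "tool_pos": TCP position; "tcp_rot": TCP orientation; "contact_force": force on the tool from outside, world axes, zero at the start; "moment": the same for the moment, N m; "grip_width": finger opening in mm; "finger_force": force on a finger pad.
Only numpy, scipy, OpenCV 4.12 (cv2) and the standard library are available. Lean on these libraries where they do the work, as an engineer would, in place of code of your own. Each camera call takes 0.05 s, during which the arm holds its last target. There are 200 camera calls.

## Working session

There is one attempt and no reset: what is moved stays moved. The work goes in short steps, Python scripts to look and compute and a shell command to move; the robot and the scene stay as the last step left them, time stands still between calls to the robot, and variables do not carry over. Pictures are saved under pics/ and viewed, at most 10 in all, crops included, and the job is handed in when it is done.

```bash
mkdir -p pics; ls; python3 - <<'E'
from plant import readout, viewer
import cv2,numpy as np
for n in ("scene","top"):
    im=viewer.capture(n); cv2.imwrite(f"pics/{n}0.png",im[:,:,::-1])
    i=viewer.camera_info(n); print(n,i)
print(readout.get_obs())
E
```

```text
pics
scene {'fx': 597.1579021867567, 'fy': 597.1579021867567, 'cx': 322.84477142118624, 'cy': 237.03189017996502, 'D': array([-0.09511492,  0.        ,  0.        ,  0.        ,  0.        ]), 'origin': array([-146.89183412,  420.33387209,  971.05999193]), 'rotation': array([ 0.75748866,  0.01431794, -2.36279187])}
top {'fx': 531.6705379125698, 'fy': 531.6705379125698, 'cx': 320.7994677252114, 'cy': 236.37338826806229, 'D': array([-0.10627844,  0.        ,  0.        ,  0.        ,  0.        ]), 'origin': array([ 352.48733431, -157.7145277 , 1259.70842307]), 'rotation': array([ 0.05850297, -0.00433168, -1.56267532])}
{'time': 0.1, 'joint_positions': array([-1.32901571e+00,  3.42664012e-01,  1.52490737e+00, -1.35624083e-05,
        1.27537532e+00, -1.46007065e-01]), 'dq': array([ 0.00070658, -0.00096934, -0.00309499,  0.0004943 ,  0.00196952,
       -0.00093685]), 'tau': array([ 8.47632346e-04, -4.32005775e+01, -2.44694334e+01,  7.18354108e-02,
        5.26257267e-02, -5.48382468e-05]), 'tool_pos': array([ 198.47493637, -485.75499676,  291.61362587]), 'tcp_rot': array([-3.14025112e+00, -1.84167847e-04,  3.87791517e-01]), 'contact_force': array([-1.06553869,  0.45879745,  0.4346301 ]), 'moment': array([-0.04046196, -0.06247148, -0.00653811]), 'finger_force': 0.0, 'grip_width': 91.66482429073167}
```

View pics/scene0.png

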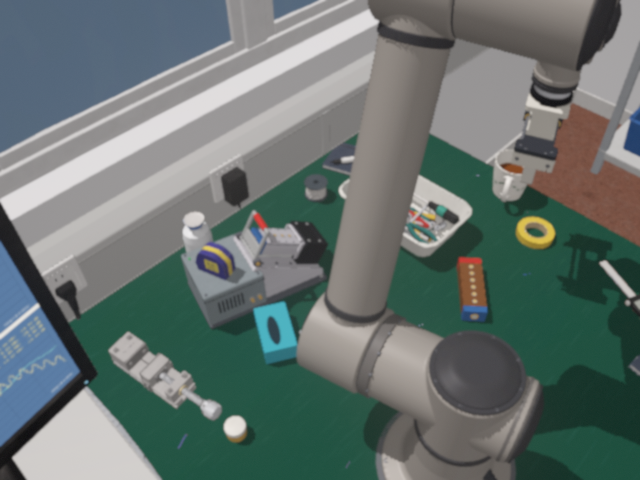

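View pics/top0.png

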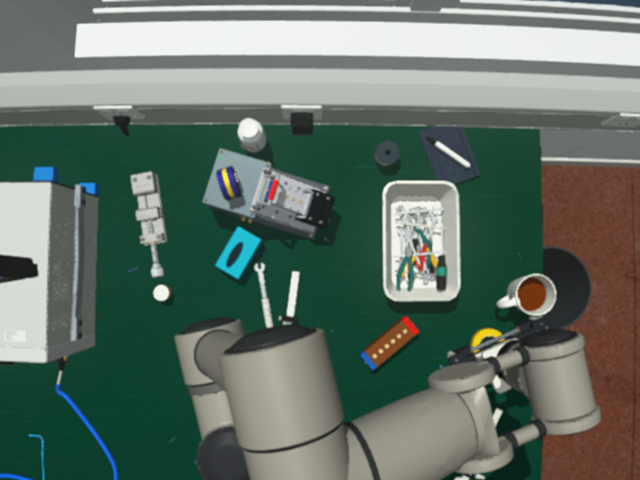

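```bash
cat > h.py <<'E'
import numpy as np,cv2
from scipy.spatial.transform import Rotation as R
from plant import readout,viewer,order,bot
def cam(n,i=None):
    i=i or viewer.camera_info(n); Rw=R.from_euler('xyz',i['rotation']).as_matrix()
    K=np.array([[i['fx'],0,i['cx']],[0,i['fy'],i['cy']],[0,0,1]]); return K,np.array(i['D']),np.array(i['origin']),Rw
def onz(c,uv,z):
    K,D,o,Rw=c; p=cv2.undistortPoints(np.array(uv,float).reshape(-1,1,2),K,D)[:,0]
    d=np.c_[p[:,0],-p[:,1],-np.ones(len(p))]@Rw.T
    return o+d*((z-o[2])/d[:,2])[:,None]
def proj(c,P):
    K,D,o,Rw=c; q=(np.array(P,float).reshape(-1,3)-o)@Rw; q=q*[1,-1,-1]
    return cv2.projectPoints(q.reshape(-1,1,3),np.zeros(3),np.zeros(3),K,D)[0][:,0]
E
python3 - <<'E'
from h import *
c=cam('top')
print(onz(c,[(384,181),(459,181),(461,300),(386,302)],68).round())
im=cv2.imread('pics/top0.png'); cv2.imwrite('pics/crop1.png',cv2.resize(im[120:260,190:350],None,fx=4.9,fy=4.2 if 0 else 4.28,interpolation=cv2.INTER_CUBIC) if 0 else cv2.resize(im[110:260,180:380],(800,600),interpolation=cv2.INTER_CUBIC))
E
```

```text
[[ 549. -305.   68.]
 [ 551. -477.   68.]
 [ 281. -479.   68.]
 [ 276. -309.   68.]]
```

View pics/crop1.png

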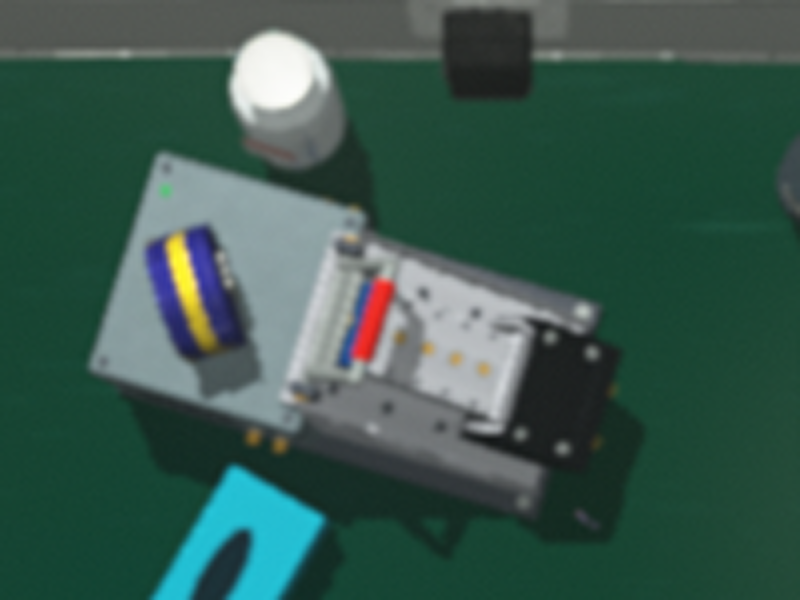

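```bash
python3 - <<'E'
from h import *
from scipy.optimize import least_squares
c=cam('top')
f=lambda l:[(180+u/4-.375,110+v/4-.375) for u,v in l]
led=f([(162,153),(365,213),(300,430),(92,370)])
# cradle x: back=130 left ; z up ; looking down. y: x axis points image-left -> y points image-down
obj=np.array([[130,-65],[6,-65],[6,65],[130,65]])
def cr(p,P): 
    a=p[2]; P=np.atleast_2d(P); C,S=np.cos(a),np.sin(a)
    return np.c_[p[0]+C*P[:,0]-S*P[:,1],p[1]+S*P[:,0]+C*P[:,1],P[:,2]]
O=np.c_[obj,[94]*4]
Pw=onz(c,led,94); print(Pw.round(1))
best=None
for flip in (1,-1):
    o=O*[1,flip,1]
    r=least_squares(lambda p:(cr(p,o)-Pw).ravel(),[Pw[:,0].mean(),Pw[:,1].mean(),1.8]); print(flip,r.x,r.cost)
    if best is None or r.cost<best.cost:best=r
p=best.x; print(np.degrees(p[2]))
s=np.radians(30)
def slot(x,y,z): return [-118+x*np.cos(s)-z*np.sin(s),y,38.5+x*np.sin(s)+z*np.cos(s)]
for n,q in dict(bar=slot(144,0,62),sockA=slot(42,37,44),sockB=slot(42,-37,44),filtblue=slot(140,0,32)).items():
    w=cr(p,q); print(n,w.round(1),((proj(c,w)-[180,110])*4).round())
T=onz(c,f([(148,243),(210,228),(240,345),(185,360),(180,235),(212,352),(195,295)]),151);print('tape',T.round(1))
print('carton',onz(c,f([(235,466),(326,520)]),40).round(1),'bottle',onz(c,f([(272,80)]),118).round(1))
E
```

```text
[[616.7  64.   94. ]
 [583.3 -50.1  94. ]
 [462.1 -16.   94. ]
 [494.6 100.2  94. ]]
1 [520.40193915 -40.8167012    1.29096499] 15.156063617363408
-1 [559.19383082  89.52724178   4.41369167] 29723.724631548554
73.96684560948694
bar [[513.7 -64.2 164.2]] [[376. 317.]]
sockA [[ 456.2 -130.2   97.6]] [[505. 440.]]
sockB [[ 527.3 -150.6   97.6]] [[544. 312.]]
filtblue [[516.9 -53.1 136.2]] [[360. 319.]]
tape [[555.4  59.4 151. ]
 [563.6  26.6 151. ]
 [501.4   9.4 151. ]
 [493.2  38.4 151. ]
 [559.8  42.5 151. ]
 [497.6  24.2 151. ]
 [527.8  33.8 151. ]]
carton [[446.   27.8  40. ]
 [415.3 -25.3  40. ]] bottle [[652.2  -0.  118. ]]
```

```bash

python3 -m creep '.0206 .0325 0 0 0 -.0125 100;.0206 .0325 0 0 0 -.0125 100;.0206 .0325 0 0 0 -.0125 100;.0206 .0325 0 0 0 -.0125 100;.0206 .0325 0 0 0 -.0125 100;.0206 .0325 0 0 0 -.0125 100;.0206 .0325 0 0 0 -.0125 100;.0206 .0325 0 0 0 -.0125 100'
python3 -m creep '.0206 .0325 0 0 0 0 100;.0206 .0325 0 0 0 0 100;.0206 .0325 0 0 0 0 100;.0206 .0325 0 0 0 0 100;.0206 .0325 0 0 0 0 100;.0206 .0325 0 0 0 0 100;.0206 .0325 0 0 0 0 100;.0206 .0325 0 0 0 0 90'
python3 -m creep '0 0 0 0 0 0 80;0 0 0 0 0 0 80'
python3 - <<'E'
from h import *
i=viewer.camera_info('wrist');im=viewer.capture('wrist');cv2.imwrite('pics/w1.png',im[:,:,::-1])
np.save('w1.npy',i,allow_pickle=True);print(i,readout.get_obs()['tcp_rot'])
E
```

```text
time: 0.77
tool_pos: [363.8, -224.2, 292.1]
tcp_rot: [-3.141, 0.0, 0.287]
contact_force: [0.5, 0.3, 0.5]
grip_width: 91.7
finger_force: 0.0
time: 1.43
tool_pos: [528.7, 36.0, 292.0]
tcp_rot: [-3.142, 0.001, 0.288]
contact_force: [0.1, -0.9, 1.0]
grip_width: 88.8
finger_force: 0.0
time: 1.6
tool_pos: [528.4, 35.7, 291.4]
tcp_rot: [-3.141, 0.001, 0.291]
contact_force: [-1.2, 0.1, 0.0]
grip_width: 76.4
finger_force: 0.0
{'fx': 349.15642383134445, 'fy': 349.15642383134445, 'cx': 319.8934817060287, 'cy': 237.736118599376, 'D': array([0.02049864, 0.        , 0.        , 0.        , 0.        ]), 'origin': array([597.1787204 ,  55.80252514, 383.14682221]), 'rotation': array([-2.66432110e-01,  1.79107240e-04, -1.27968392e+00])} [-3.14148368e+00  1.64843062e-03  2.89665882e-01]
```

View pics/w1.png

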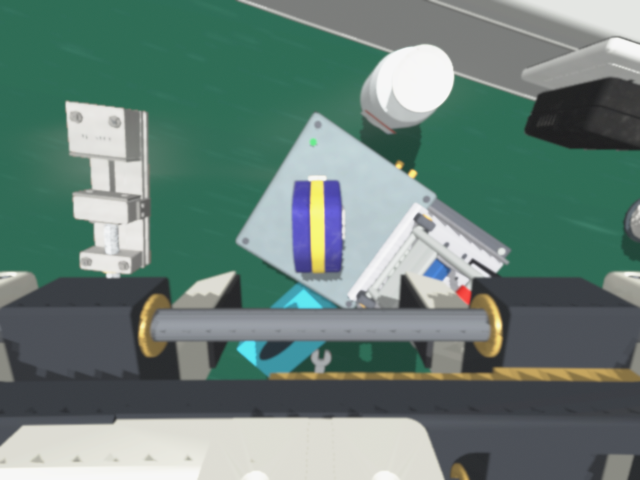

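```bash
python3 - <<'E'
from h import *
c=cam('wrist',np.load('w1.npy',allow_pickle=True).item())
print(onz(c,[(318,180),(318,272),(318,226)],145).round(1))
W=onz(c,[(317,114),(240,241),(435,195)],94);print(W.round(1))
for a,b in((0,1),(2,0)): 
    d=W[b]-W[a];print(np.linalg.norm(d),np.degrees(np.arctan2(d[1],d[0])))
E
```

```text
[[573.3  50.  145. ]
 [509.8  31.1 145. ]
 [542.7  40.9 145. ]]
[[616.9  64.1  94. ]
 [499.1  98.2  94. ]
 [584.1 -47.6  94. ]]
122.62143569893257 163.87844130630978
116.44078821168127 73.66239591908538
```

```bash

python3 -m creep '.006 .002 -.025 0 0 0 80;0 0 -.025 0 0 0 80;0 0 -.025 0 0 0 80;0 0 -.02 0 0 0 80;0 0 -.015 0 0 0 80;0 0 0 0 0 0 30;0 0 0 0 0 0 20;0 0 0 0 0 0 20'
python3 -m creep '0 0 0 0 0 0 20;0 0 0 0 0 0 20;0 0 0 0 0 0 20;0 0 0 0 0 0 20'
```

```text
time: 2.32
tool_pos: [534.5, 35.2, 183.4]
tcp_rot: [3.141, -0.001, 0.287]
contact_force: [-0.5, -0.2, -0.1]
grip_width: 58.1
finger_force: 0.0
time: 2.65
tool_pos: [534.4, 36.2, 183.1]
tcp_rot: [3.141, -0.001, 0.288]
contact_force: [-0.6, 1.6, 4.9]
grip_width: 35.0
finger_force: 30.0
```

```bash

python3 -m creep '0 0 .04 0 0 0 20;0 0 .04 0 0 0 20;-.004 -.036 0.01 0 0 -.036 20;-.004 -.036 0 0 0 -.036 20;-.004 -.036 0 0 0 -.036 20;-.004 -.036 0 0 0 -.036 20;-.004 -.036 0 0 0 -.036 20;-.004 -.036 0 0 0 -.036 20'
python3 -m creep '-.004 -.036 0 0 0 -.036 20;-.004 -.036 0 0 0 -.036 20;-.004 -.036 0 0 0 0 20;-.004 -.036 0 0 0 0 20;-.002 -.036 0 0 0 0 20;0 -.032 0 0 0 0 20;0 0 -.03 0 0 0 20;0 0 -.03 0 0 0 20'
python3 -m creep '0 0 -.03 0 0 0 20;0 0 -.03 0 0 0 20;0 0 -.02 0 0 0 20;0 0 0 0 0 0 20'
```

```text
time: 3.32
tool_pos: [509.4, -181.5, 272.1]
tcp_rot: [-3.142, 0.001, 0.07]
contact_force: [0.9, -0.9, -2.1]
grip_width: 34.7
finger_force: 30.0
time: 3.98
tool_pos: [492.0, -394.8, 212.6]
tcp_rot: [3.138, -0.003, -0.003]
contact_force: [0.7, 0.1, -3.4]
grip_width: 35.0
finger_force: 30.0
time: 4.32
tool_pos: [490.0, -390.0, 126.8]
tcp_rot: [-3.134, 0.008, -0.0]
contact_force: [-0.9, 1.4, -2.0]
grip_width: 34.9
finger_force: 30.0
```

```bash

python3 -m creep '0 0 -.004 0 0 0 20;0 0 -.003 0 0 0 20;0 0 0 0 0 0 20'
```

```text
time: 4.57
tool_pos: [492.6, -392.4, 126.3]
tcp_rot: [3.14, -0.001, 0.0]
contact_force: [-0.1, -0.5, -1.4]
grip_width: 34.8
finger_force: 30.0
```

```bash

python3 -m creep '0 0 -.004 0 0 0 20;0 0 -.003 0 0 0 20;0 0 0 0 0 0 20;0 0 0 0 0 0 20'
```

```text
time: 4.9
tool_pos: [492.2, -392.0, 118.4]
tcp_rot: [3.141, -0.0, -0.0]
contact_force: [-0.2, -0.0, -1.9]
grip_width: 34.3
finger_force: 30.0
```

```bash

python3 -m creep '0 0 0 0 0 0 60;0 0 0 0 0 0 70;0 0 0 0 0 0 70;0 0 .02 0 0 0 70;0 0 .04 0 0 0 70;0 0 .04 0 0 .12 50;0 .03 .04 0 0 .12 30;0 .03 .04 0 0 .12 20'
cat >> h.py <<'E'
C0=np.array([521.5,-40.5,0]); YAW=np.radians(73.8)
def wc(P): return C0+R.from_euler('z',YAW).apply(P)
s30=np.radians(30)
def slot(x,y,z): return wc([-118+x*np.cos(s30)-z*np.sin(s30),y,38.5+x*np.sin(s30)+z*np.cos(s30)])
def bar(b,r=66): # bail angle -> cradle
    f=b-s30; return np.array([-118+144*np.cos(s30)+4*.5+r*np.sin(f),0,38.5+72-4*.866+r*np.cos(f)])
E
python3 - <<'E'
from h import *
for b in (0,.26,.52,.79,1.05,1.31,1.57,1.83,2.08): print(b,bar(b).round(1),wc(bar(b)).round(1))
print(wc([-60,0,0]),R.from_euler('z',YAW).apply([1,0,0]))
o=readout.get_obs();print(o['tool_pos'],o['tcp_rot'],o['joint_positions'])
E
```

```text
time: 5.57
tool_pos: [491.9, -342.4, 287.0]
tcp_rot: [3.14, -0.001, 0.364]
contact_force: [0.7, 0.6, 1.2]
grip_width: 48.5
finger_force: 0.0
0 [-24.3   0.  164.2] [514.7 -63.8 164.2]
0.26 [ -8.5   0.  170.8] [519.1 -48.7 170.8]
0.52 [  8.5   0.  173. ] [523.9 -32.4 173. ]
0.79 [ 26.1   0.  170.7] [528.8 -15.5 170.7]
1.05 [ 41.9   0.  164.1] [ 5.332e+02 -3.000e-01  1.641e+02]
1.31 [ 55.4   0.  153.7] [537.   12.7 153.7]
1.57 [ 65.8   0.  140.1] [539.9  22.7 140.1]
1.83 [ 72.4   0.  124.3] [541.7  29.  124.3]
2.08 [ 74.7   0.  108. ] [542.3  31.2 108. ]
[504.76053364 -98.11762114   0.        ] [0.27899111 0.96029369 0.        ]
[ 491.86792988 -342.39239668  286.97982817] [ 3.14000217e+00 -7.14546494e-04  3.63626557e-01] [-7.35900510e-01  4.82644380e-01  1.31787600e+00 -8.77915616e-05
  1.33933075e+00  4.71289893e-01]
```

```bash

python3 -m creep '.002 .0312 0 0 0 .1155 10;.002 .0312 0 0 0 .1155 0;.002 .0312 0 0 0 .1155 0;.002 .0312 0 0 0 .1155 0;.002 .0312 0 0 0 .1155 0;.002 .0312 0 0 0 .1155 0;.002 .0312 0 0 0 .1155 0;.002 .0312 0 0 0 .1155 0'
python3 -m creep '0 0 0 0 0 0 0'
python3 - <<'E'
from h import *
i=viewer.camera_info('wrist');im=viewer.capture('wrist');cv2.imwrite('pics/w2.png',im[:,:,::-1])
np.save('w2.npy',i,allow_pickle=True);o=readout.get_obs();print(o['tool_pos'],o['tcp_rot'],o['joint_positions'])
E
```

```text
time: 6.23
tool_pos: [508.1, -91.0, 285.4]
tcp_rot: [3.14, 0.0, 1.289]
contact_force: [0.7, 0.5, 0.1]
grip_width: 0.6
finger_force: 0.0
time: 6.32
tool_pos: [508.0, -87.8, 285.5]
tcp_rot: [3.141, -0.002, 1.293]
contact_force: [-0.9, 0.4, 1.2]
grip_width: 0.2
finger_force: 0.0
[508.21116895 -90.06102817 285.49561005] [ 3.14065673e+00 -2.87324604e-04  1.28804401e+00] [-3.24123027e-01  3.30972678e-01  1.55982786e+00  3.43316213e-04
  1.24986889e+00 -4.14787190e-02]
```

View pics/w2.png

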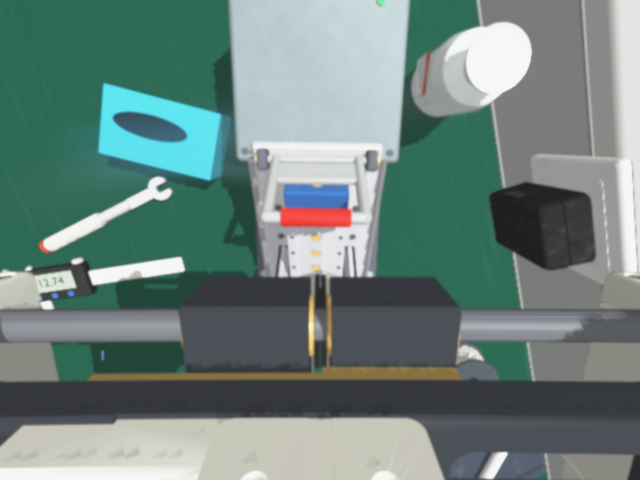

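```bash
python3 - <<'E'
from h import *
c=cam('wrist',np.load('w2.npy',allow_pickle=True).item())
def toc(P): return R.from_euler('z',-YAW).apply(P-C0)
print('bar',toc(onz(c,[(281,217),(351,217),(316,217)],164)).round(1), proj(c,wc(bar(0))))
print('ledge',toc(onz(c,[(236,159),(399,159),(230,0),(410,0)],94)).round(1))
print(toc(np.array([508.2,-90,0])))
E
```

```text
bar [[-23.   22.9 164. ]
 [-22.8 -20.7 164. ]
 [-22.9   1.1 164. ]] [[317.75632604 219.25219886]]
ledge [[  9.   65.1  94. ]
 [  9.7 -63.9  94. ]
 [117.8  62.6  94. ]
 [118.5 -64.2  94. ]]
[-51.24511915  -1.03815373   0.        ]
```

```bash

python3 -m creep '0 0 -.032 0 0 0 0;0 0 -.031 0 0 0 0;.0037 .0126 0 0 0 0 0;.0037 .0126 0 0 0 0 0;.0037 .0126 0 0 0 0 0;.0037 .0126 0 0 0 0 0;.0037 .0126 0 0 0 0 0;.0037 .0126 0 0 0 0 0'
python3 -m creep '0 0 0 0 0 0 0;-.0014 -.0048 0 0 0 0 0;0 0 .03 0 0 0 0;.0061 .0211 0 0 0 0 0;0 0 0 0 0 0 0'
```

```text
time: 7.03
tool_pos: [530.5, -17.9, 221.8]
tcp_rot: [3.142, 0.001, 1.281]
contact_force: [-0.1, -2.9, -2.7]
grip_width: 0.7
finger_force: 1.8
time: 7.45
tool_pos: [536.2, 0.1, 253.6]
tcp_rot: [3.138, -0.002, 1.283]
contact_force: [-0.5, 0.7, -0.7]
grip_width: 0.3
finger_force: 0.0
```

```bash

python3 -m creep '.0014 .0048 -.014 0 0 0 0;.002 .0067 -.013 0 0 0 0;.0015 .0053 -.007 0 0 0 0;.0015 .0053 -.007 0 0 0 0;.0008 .0029 -.008 0 0 0 0;.0008 .0029 -.008 0 0 0 0;.0004 .0014 -.008 0 0 0 0;.0004 .0014 -.007 0 0 0 0'
python3 -m creep '0 0 -.002 0 0 0 0;0 0 0 0 0 0 0;0 0 0 0 0 0 0'
```

```text
time: 8.12
tool_pos: [543.7, 29.5, 178.9]
tcp_rot: [-3.141, 0.001, 1.283]
contact_force: [-0.8, -3.7, 14.6]
grip_width: 0.6
finger_force: 8.3
time: 8.37
tool_pos: [543.8, 29.4, 178.9]
tcp_rot: [3.141, 0.001, 1.283]
contact_force: [-3.7, -0.4, 12.8]
grip_width: 0.5
finger_force: 6.8
```

```bash

python3 -m creep '0 0 .04 0 0 0 40;0 0 .04 0 0 0 90;0 0 .03 0 0 0 100'
python3 - <<'E'
from h import *
for q in ((70,0,61),(70,0,141),(140,0,61),(200,0,80),(140,0,161)): print(q,slot(*q).round(1))
o=readout.get_obs();print(o['tool_pos'],o['tcp_rot'],o['joint_positions'])
D=[([0.342664012,1.52490737],[198.47,-485.75,291.6]),([.48264438,1.317876],[491.87,-342.39,286.98]),([.330972678,1.55982786],[508.2,-90.06,285.5]),(list(o['joint_positions'][1:3]),list(o['tool_pos']))]
from scipy.optimize import least_squares
def f(p):
    e=[]
    for (a,b),t in D: e+=[p[3]+p[0]*np.sin(a)+p[1]*np.sin(a+b)-np.hypot(t[0],t[1]),p[2]+p[0]*np.cos(a)+p[1]*np.cos(a+b)-t[2]]
    return e
r=least_squares(f,[400,400,0,0]);print(r.x,r.cost)
E
```

```text
time: 8.62
tool_pos: [543.6, 29.5, 289.5]
tcp_rot: [-3.141, 0.001, 1.283]
contact_force: [0.5, 0.4, -0.7]
grip_width: 15.9
finger_force: 0.0
(70, 0, 61) [ 497.  -124.9  126.3]
(70, 0, 141) [ 485.8 -163.3  195.6]
(140, 0, 61) [513.9 -66.7 161.3]
(200, 0, 80) [525.7 -25.9 207.8]
(140, 0, 161) [ 499.9 -114.7  247.9]
[543.64433616  29.46814952 289.52447931] [-3.14131968e+00  6.85266634e-04  1.28316919e+00] [-8.63508625e-02  3.80008924e-01  1.47445332e+00 -6.42462297e-04
  1.28753493e+00  2.01456049e-01]
[529.86825922 384.02931098 -94.98562064 -20.62228416] 0.05465657556353711
```

```bash
cat > ik.py <<'E'
from h import *
from scipy.optimize import least_squares
D=[([-1.329016,0.342664012,1.52490737],[198.47,-485.75,291.6]),([-.7359,.48264438,1.317876],[491.87,-342.39,286.98]),([-.324123,.330972678,1.55982786],[508.2,-90.06,285.5]),([-.0863508,.380008924,1.47445332],[543.644,29.468,289.524])]
def W(p,j): # wrist centre before tool length
    r=p[0]*np.sin(j[1])+p[1]*np.sin(j[1]+j[2])+p[4]; z=p[2]+p[0]*np.cos(j[1])+p[1]*np.cos(j[1]+j[2])
    c,s=np.cos(j[0]),np.sin(j[0]); return np.array([c*r-s*p[3],s*r+c*p[3],z])
P=least_squares(lambda p:np.ravel([W(p,j)-np.array(t) for j,t in D]),[530,384,-95,77,0]).x
def fk(j,L):
    Rm=R.from_euler('ZYZYZ',[j[0],j[1]+j[2],j[3],j[4],j[5]+np.pi/2])
    return W(P,j)+[0,0,L]+L*Rm.apply([0,0,1]),Rm
def ik(pos,Rm,L,j0):
    def f(j):
        p,r=fk(j,L); return np.r_[(p-pos)/100,(Rm*r.inv()).as_rotvec()]
    return least_squares(f,j0)
E
python3 - <<'E'
from ik import *
print(P)
o=readout.get_obs();p,r=fk(o['joint_positions'],250);print(p,o['tool_pos'],(R.from_euler('xyz',o['tcp_rot'])*r.inv()).as_rotvec())
ey=R.from_euler('z',YAW).apply([0,1,0])
dn=R.from_euler('xyz',[np.pi,0,YAW]); T=R.from_rotvec(-ey*s30)*dn
print(T.as_matrix().round(2))
for L in (200,260,320):
  for q in ((70,0,61),(140,0,61),(140,0,161)):
    s=ik(slot(*q),T,L,[-.3,.33,1.56,0,1.25,0]); print(L,q,s.x.round(3),s.cost)
E
```

```text
[534.91928703 387.75848112 -98.62136621  76.37455759 -31.47604468]Traceback (most recent call last):
  File "<stdin>", line 3, in <module>
  File "ik.py", line 9, in fk
    Rm=R.from_euler('ZYZYZ',[j[0],j[1]+j[2],j[3],j[4],j[5]+np.pi/2])
  File "scipy/spatial/transform/_rotation.pyx", line 1413, in scipy.spatial.transform._rotation.Rotation.from_euler
ValueError: Expected axis specification to be a non-empty string of upto 3 characters, got ZYZYZ
```

```bash
sed -i "s/    Rm=R.from_euler.*/    Rm=R.from_euler('ZYZ',[j[0],j[1]+j[2],j[3]])*R.from_euler('YZ',[j[4],j[5]+np.pi\/2])/" ik.py
python3 - <<'E'
from ik import *
o=readout.get_obs();p,r=fk(o['joint_positions'],250);print(p,o['tool_pos'],(R.from_euler('xyz',o['tcp_rot'])*r.inv()).as_rotvec())
ey=R.from_euler('z',YAW).apply([0,1,0])
dn=R.from_euler('xyz',[np.pi,0,YAW]); T=R.from_rotvec(-ey*s30)*dn
print(T.as_matrix().round(2))
for L in (200,260,320):
  for q in ((70,0,61),(140,0,61),(140,0,161)):
    s=ik(slot(*q),T,L,[-.3,.33,1.56,0,1.25,0]); print(L,q,s.x.round(3),s.cost)
E
```

```text
[543.66670855  29.44227333 289.61290158] [543.64433616  29.46814952 289.52447931] [2.66686629e-16 1.73811161e-16 4.43978063e-16]
[[ 0.24  0.96  0.14]
 [ 0.83 -0.28  0.48]
 [ 0.5   0.   -0.87]]
200 (70, 0, 61) [-0.588  0.515  1.817  0.578  1.061 -0.657] 1.4453034340023499e-29
200 (140, 0, 61) [-0.473  0.462  1.795  0.592  1.075 -0.528] 3.385331247212259e-30
200 (140, 0, 161) [-0.568  0.379  1.667  0.522  1.297 -0.481] 3.7762393636567145e-19
260 (70, 0, 61) [-0.643  0.534  1.809  0.562  1.073 -0.702] 1.5096148894329293e-28
260 (140, 0, 61) [-0.53   0.475  1.799  0.58   1.086 -0.58 ] 1.231678267679907e-30
260 (140, 0, 161) [-0.624  0.394  1.666  0.51   1.309 -0.533] 4.791995503704906e-30
320 (70, 0, 61) [-0.696  0.554  1.797  0.544  1.086 -0.744] 7.005624628762934e-28
320 (140, 0, 61) [-0.587  0.49   1.797  0.566  1.097 -0.63 ] 3.272910556349695e-30
320 (140, 0, 161) [-0.678  0.412  1.66   0.497  1.321 -0.582] 1.2727767960988343e-29
```

```bash

python3 -m creep '-.0072 -.0241 -.0118 .0628 -.0183 0 100;-.0072 -.0241 -.0118 .0628 -.0183 0 100;-.0072 -.0241 -.0118 .0628 -.0183 0 100;-.0072 -.0241 -.0118 .0628 -.0183 0 100;-.0072 -.0241 -.0118 .0628 -.0183 0 100;-.0072 -.0241 -.0118 .0628 -.0183 0 100;-.0072 -.0241 -.0118 .0628 -.0183 0 100;-.0072 -.0241 -.0118 .0628 -.0183 0 100'
python3 -m creep '0 0 0 0 0 0 100;0 0 0 0 0 0 100'
cat >> h.py <<'E'
def st():
    o=readout.get_obs(); p=o['tool_pos']; Rt=R.from_euler('xyz',o['tcp_rot'])
    Rs=R.from_euler('z',YAW)*R.from_euler('y',-s30); q=Rs.inv().apply(p-slot(0,0,0))
    ideal=Rs*R.from_euler('x',np.pi)
    print('slot xyz',q.round(1),'roterr(slot)',(Rs.inv()*Rt*ideal.inv()*Rs).as_rotvec().round(3),'F slot',Rs.inv().apply(o['contact_force']).round(1),'w',o['grip_width'],o['finger_force'],o['time'])
    return o
def sv(*d): return R.from_euler('z',YAW).apply(R.from_euler('y',-s30).apply(d)).round(4) # slot vector->world
E
python3 - <<'E'
from h import *
o=st();print(o['joint_positions'],sv(1,0,0),sv(0,1,0),sv(0,0,1))
i=viewer.camera_info('wrist');im=viewer.capture('wrist');cv2.imwrite('pics/w3.png',im[:,:,::-1])
np.save('w3.npy',i,allow_pickle=True)
E
```

```text
time: 9.28
tool_pos: [485.0, -164.1, 192.4]
tcp_rot: [-3.139, -0.527, 1.282]
contact_force: [1.1, -0.7, -0.3]
grip_width: 68.8
finger_force: 0.0
time: 9.45
tool_pos: [485.0, -164.4, 191.6]
tcp_rot: [-3.135, -0.524, 1.276]
contact_force: [0.0, -0.2, 0.0]
grip_width: 82.4
finger_force: 0.0
slot xyz [ 66.9   0.5 138.2] roterr(slot) [ 0.001 -0.001 -0.01 ] F slot [-0.1 -0.1  0.1] w 82.37170242968149 0.0 9.45
[-0.70993086  0.50227483  1.68100818  0.50264096  1.23731501 -0.65232704] [0.2416 0.8316 0.5   ] [-0.9603  0.279   0.    ] [-0.1395 -0.4801  0.866 ]
```

View pics/w3.png

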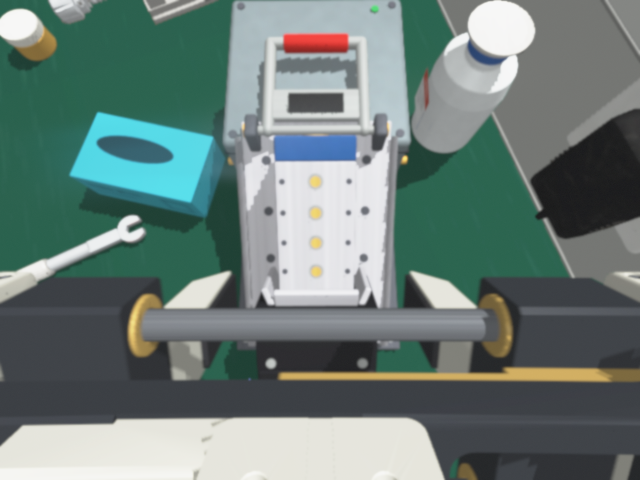

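```bash
python3 - <<'E'
from h import *
c=cam('wrist',np.load('w3.npy',allow_pickle=True).item())
Rs=R.from_euler('z',YAW)*R.from_euler('y',-s30)
# intersect rays with plane slot z=32
K,D,o,Rw=c
for uv in ((275,137),(356,137),(275,160),(358,160),(316,272)):
    p=cv2.undistortPoints(np.array([[uv]],float),K,D)[0,0]; d=Rw@np.array([p[0],-p[1],-1])
    a=Rs.inv().apply(o-slot(0,0,0)); b=Rs.inv().apply(d); print(uv,(a+b*(32-a[2])/b[2]).round(1))
E
```

```text
(275, 137) [140.5  23.1  32. ]
(356, 137) [140.1 -21.   32. ]
(275, 160) [128.3  23.7  32. ]
(358, 160) [127.8 -22.3  32. ]
(316, 272) [62.   1.8 32. ]
```

```bash

python3 -m creep '.0023 .0078 -.0129 0 0 .01 78;.0023 .0078 -.0129 0 0 0 78;.0023 .0078 -.0129 0 0 0 78;.0023 .0078 -.0129 0 0 0 78;.0021 .0078 -.0125 0 0 0 78;0 0 0 0 0 0 78'
python3 -c "
from h import *
st()"
```

```text
time: 10.0
tool_pos: [496.9, -120.4, 128.1]
tcp_rot: [-3.136, -0.524, 1.295]
contact_force: [0.4, -0.7, -0.3]
grip_width: 71.6
finger_force: 0.0
slot xyz [74.6  1.3 60.4] roterr(slot) [ 0.009 -0.     0.006] F slot [-0.6 -0.6 -0. ] w 71.58504178310108 0.0 10.0
```

```bash

python3 -m creep '0 0 0 0 0 0 40;0 0 0 0 0 0 30;0 0 0 0 0 0 30;0 0 0 0 0 0 30;0 0 0 0 0 0 30;0 0 0 0 0 0 30'
python3 -c "
from h import *
st()"
```

```text
time: 10.5
tool_pos: [496.7, -123.5, 130.1]
tcp_rot: [-3.138, -0.524, 1.293]
contact_force: [-5.4, 0.4, 5.9]
grip_width: 45.8
finger_force: 29.9
slot xyz [73.   0.7 63.6] roterr(slot) [ 0.006 -0.     0.004] F slot [2.  5.3 5.7] w 45.81771807703631 29.938520193099976 10.5
```

```bash

python3 -m creep '0 0 0 0 0 0 30;0 0 0 0 0 0 30'
python3 -c "
from h import *
st()"
python3 -m creep '.0024 .0083 .005 0 0 0 30;.0024 .0083 .005 0 0 0 30;.0031 .0108 .0065 0 0 0 30;.0031 .0108 .0065 0 0 0 30'
python3 -c "
from h import *
st()"
```

```text
time: 10.67
tool_pos: [496.6, -123.4, 130.1]
tcp_rot: [-3.138, -0.524, 1.293]
contact_force: [-5.3, 0.8, 5.4]
grip_width: 45.7
finger_force: 29.9
slot xyz [73.   0.7 63.6] roterr(slot) [ 0.006 -0.001  0.004] F slot [2.1 5.3 5.1] w 45.69745275726747 29.936804473400116 10.6667
time: 11.0
tool_pos: [508.1, -86.5, 152.4]
tcp_rot: [-3.139, -0.521, 1.292]
contact_force: [-1.8, -4.7, -2.4]
grip_width: 46.1
finger_force: 29.9
slot xyz [1.176e+02 1.000e-01 6.360e+01] roterr(slot) [0.004 0.003 0.003] F slot [-5.5  0.4  0.5] w 46.05420854525936 29.904221892356873 11.0
```

```bash

python3 -m creep '.0036 .0125 .0075 0 0 0 30;.0036 .0125 .0075 0 0 0 30;-.0047 -.016 .0289 0 0 0 30;-.0047 -.016 .0289 0 0 0 30;-.0047 -.016 .0289 0 0 0 30;0 0 0 .01686 .05802 -.10466 30;0 0 0 .01686 .05802 -.10466 30;0 0 0 .01686 .05802 -.10466 30'
python3 -m creep '0 0 0 .01686 .05802 -.10466 30;0 0 0 .01686 .05802 -.10466 30;0 0 0 .01686 .05802 -.10466 30;0 0 0 .01686 .05802 -.10466 30;0 0 0 .01686 .05802 -.10466 30;0 0 0 .01686 .05802 -.10466 30;0 0 0 .01686 .05802 -.10466 30;0 0 0 .01686 .05802 -.10466 30'
python3 -m creep '0 0 0 .01686 .05802 -.10466 30;0 0 0 .01686 .05802 -.10466 30;0 0 0 .01686 .05802 -.10466 30;0 0 0 .01686 .05802 -.10466 30;0 0 0 .01686 .05802 -.10466 30;0 0 0 .01686 .05802 -.10466 30;0 0 0 .01686 .05802 -.10466 30;0 0 0 .01686 .05802 -.10466 30'
python3 -m creep '0 0 0 .01686 .05802 -.10466 30;0 0 0 .01686 .05802 -.10466 30;0 0 0 .01686 .05802 -.10466 30;0 0 0 .01686 .05802 -.10466 30;0 0 0 .01686 .05802 -.10466 30;0 0 0 .01686 .05802 -.10466 30;0 0 0 .01686 .05802 -.10466 30;0 0 0 0 0 0 30'
python3 -m creep '0 0 0 0 0 0 30'
sed -i "s/    ideal=.*/    ideal=Rs*R.from_euler('x',np.pi)\n    if abs((Rs.inv()*Rt*ideal.inv()*Rs).magnitude())>1.6: ideal=ideal*R.from_euler('z',np.pi)/" h.py
python3 -c "
from h import *
print(st()['joint_positions'])"
```

```text
time: 11.67
tool_pos: [501.3, -109.3, 254.4]
tcp_rot: [-2.936, -0.485, 0.873]
contact_force: [0.3, 0.6, -4.8]
grip_width: 46.1
finger_force: 29.9
time: 12.33
tool_pos: [501.2, -108.8, 253.8]
tcp_rot: [-2.627, -0.118, -0.074]
contact_force: [0.1, 0.1, -4.0]
grip_width: 45.5
finger_force: 29.9
time: 13.0
tool_pos: [501.2, -108.8, 253.8]
tcp_rot: [-2.731, 0.339, -0.94]
contact_force: [-0.3, -0.2, -4.6]
grip_width: 45.8
finger_force: 29.9
time: 13.67
tool_pos: [501.2, -108.7, 253.8]
tcp_rot: [-3.138, 0.523, -1.855]
contact_force: [0.1, 0.6, -4.3]
grip_width: 45.9
finger_force: 29.9
time: 13.75
tool_pos: [501.4, -108.7, 253.9]
tcp_rot: [-3.133, 0.523, -1.845]
contact_force: [0.2, 1.2, -4.9]
grip_width: 46.3
finger_force: 29.9
slot xyz [148.3   0.3 163.1] roterr(slot) [-0.004  0.     0.007] F slot [-1.4  0.2 -4.9] w 46.27437008399267 29.912957847118378 13.75
[-0.6063377   0.40103413  1.64888564  0.51478654  1.30584206  2.62002929]
```

```bash

python3 -m creep '.0028 .0102 -.0223 0 0 0 30;.0028 .0102 -.0223 0 0 0 30;.0029 .0102 -.0223 0 0 0 30;.0029 .0101 -.0224 0 0 0 30;0 0 0 0 0 0 30;0 0 0 0 0 0 30'
python3 - <<'E'
from h import *
o=st()
i=viewer.camera_info('wrist');im=viewer.capture('wrist');cv2.imwrite('pics/w4.png',im[:,:,::-1])
E
```

```text
time: 14.25
tool_pos: [512.5, -67.3, 164.0]
tcp_rot: [-3.135, 0.524, -1.845]
contact_force: [1.0, 0.7, -3.6]
grip_width: 45.4
finger_force: 30.0
slot xyz [140.5   1.1  63.8] roterr(slot) [-0.002 -0.     0.007] F slot [-1.  -0.8 -3.6] w 45.368673276833 30.046910962555557 14.25
```

View pics/w4.png

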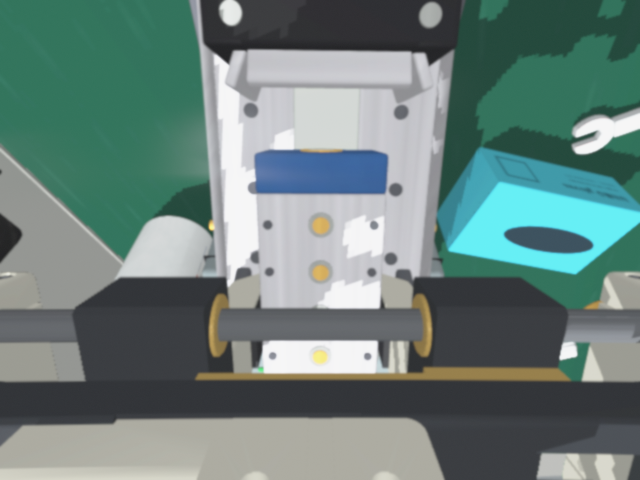

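```bash
python3 - <<'E'
from h import *
K,D,o,Rw=cam('wrist')
Rs=R.from_euler('z',YAW)*R.from_euler('y',-s30)
def sl(uv,z):
    p=cv2.undistortPoints(np.array([[uv]],float),K,D)[0,0]; d=Rw@np.array([p[0],-p[1],-1])
    a=Rs.inv().apply(o-slot(0,0,0)); b=Rs.inv().apply(d); return (a+b*(z-a[2])/b[2]).round(1)
for n,l,z in(('runner',[(294,92),(359,92),(294,145),(359,145)],0),('filt',[(254,153),(386,153),(257,192),(387,192)],32),('sock',[(203,47),(460,47),(231,12),(430,14)],44),('screws',[(321,225),(320,357)],32),('bolts',[(250,110),(400,112),(249,258),(392,258)],-12)):
    print(n,[tuple(sl(u,z)) for u in l])
E
```

```text
runner [(np.float64(49.6), np.float64(-12.2), np.float64(0.0)), (np.float64(49.4), np.float64(14.8), np.float64(0.0)), (np.float64(70.8), np.float64(-12.4), np.float64(0.0)), (np.float64(70.6), np.float64(15.6), np.float64(0.0))]
filt [(np.float64(73.3), np.float64(-23.8), np.float64(32.0)), (np.float64(73.0), np.float64(21.8), np.float64(32.0)), (np.float64(86.8), np.float64(-23.4), np.float64(32.0)), (np.float64(86.4), np.float64(22.9), np.float64(32.0))]
sock [(np.float64(43.4), np.float64(-34.9), np.float64(44.0)), (np.float64(43.1), np.float64(39.0), np.float64(44.0)), (np.float64(34.6), np.float64(-26.3), np.float64(44.0)), (np.float64(34.8), np.float64(29.7), np.float64(44.0))]
screws [(np.float64(98.7), np.float64(-0.5), np.float64(32.0)), (np.float64(153.7), np.float64(-0.4), np.float64(32.0))]
bolts [(np.float64(55.8), np.float64(-33.1), np.float64(-12.0)), (np.float64(56.2), np.float64(34.9), np.float64(-12.0)), (np.float64(126.5), np.float64(-36.9), np.float64(-12.0)), (np.float64(125.9), np.float64(35.6), np.float64(-12.0))]
```

```bash

python3 -m creep '-.0015 .0004 0 0 0 0 30;-.0024 -.0083 -.005 0 0 0 30;-.0024 -.0083 -.005 0 0 0 30;-.0012 -.0042 -.0025 0 0 0 30;-.0012 -.0042 -.0025 0 0 0 30;-.0012 -.0042 -.0025 0 0 0 30;0 0 0 0 0 0 30'
python3 -c "
from h import *
st()"
```

```text
time: 14.88
tool_pos: [503.5, -93.4, 148.4]
tcp_rot: [-3.137, 0.534, -1.851]
contact_force: [7.6, 19.7, 2.6]
grip_width: 45.9
finger_force: 30.0
slot xyz [108.8   2.5  64.1] roterr(slot) [-0.003 -0.01   0.002] F slot [19.5 -1.8 -8.3] w 45.90464426888871 29.997469782829285 14.8833
```

```bash

python3 -m creep '.0019 .0067 .004 0 0 0 30;.0002 .0007 -.0013 0 0 0 30;0 0 0 0 0 0 30'
python3 -c "
from h import *
st()"
python3 -m creep '.0001 .0005 -.0009 0 0 0 30;0 0 0 0 0 0 30'
python3 -c "
from h import *
st()"
```

```text
time: 15.13
tool_pos: [505.2, -89.4, 149.7]
tcp_rot: [-3.134, 0.523, -1.848]
contact_force: [-0.7, -0.6, -5.2]
grip_width: 45.7
finger_force: 30.0
slot xyz [113.2   2.   63.1] roterr(slot) [-0.005  0.     0.005] F slot [-3.2  0.5 -4.1] w 45.70401806720557 29.99729722738266 15.1333
time: 15.3
tool_pos: [505.3, -89.3, 149.0]
tcp_rot: [-3.134, 0.523, -1.849]
contact_force: [-0.2, -1.1, -3.4]
grip_width: 45.4
finger_force: 30.0
slot xyz [112.9   1.9  62.3] roterr(slot) [-0.005  0.     0.004] F slot [-2.7 -0.1 -2.4] w 45.44132598359514 29.997349977493286 15.3
```

```bash

python3 -m creep '-.0012 -.0042 -.0025 0 0 0 30;-.0012 -.0042 -.0025 0 0 0 30;0 0 0 0 0 0 30'
python3 -c "
from h import *
st()"
```

```text
time: 15.55
tool_pos: [502.8, -97.8, 143.8]
tcp_rot: [-3.135, 0.524, -1.85]
contact_force: [-0.8, -1.3, -3.1]
grip_width: 45.6
finger_force: 30.0
slot xyz [102.6   2.   62.4] roterr(slot) [-0.005 -0.001  0.003] F slot [-2.8  0.4 -1.9] w 45.64075923419967 29.9963441491127 15.55
```

Past the mouth. Keep going.

```bash

python3 -m creep '-.0012 -.0042 -.0025 0 0 0 30;-.0012 -.0042 -.0025 0 0 0 30;-.0012 -.0042 -.0025 0 0 0 30;-.0012 -.0042 -.0025 0 0 0 30;0 0 0 0 0 0 30'
python3 -c "
from h import *
st()"
```

```text
time: 15.97
tool_pos: [498.0, -115.1, 133.7]
tcp_rot: [-3.135, 0.523, -1.85]
contact_force: [-1.7, -4.1, 1.5]
grip_width: 45.8
finger_force: 30.0
slot xyz [82.1  1.8 62.5] roterr(slot) [-0.005  0.001  0.003] F slot [-3.   0.5  3.5] w 45.770399352105684 29.998438954353333 15.9667
```

```bash

python3 -m creep '-.0013 -.0044 -.0022 0 0 0 30;-.0012 -.0042 -.0025 0 0 0 30;-.0007 -.0025 -.0015 0 0 0 30;0 0 0 0 0 0 30'
python3 -c "
from h import *
st()"
python3 -m creep '-.0005 -.0017 -.001 0 0 0 30;-.0005 -.0017 -.001 0 0 0 30;0 0 0 0 0 0 30'
python3 -c "
from h import *
st()"
```

```text
time: 16.3
tool_pos: [494.8, -125.7, 127.5]
tcp_rot: [-3.135, 0.523, -1.849]
contact_force: [-1.6, -2.5, -1.5]
grip_width: 45.9
finger_force: 30.0
slot xyz [69.3  1.9 62.7] roterr(slot) [-0.005  0.     0.004] F slot [-3.2  0.8  0.1] w 45.89494480668529 29.998440742492676 16.3
time: 16.55
tool_pos: [494.4, -126.9, 126.8]
tcp_rot: [-3.135, 0.528, -1.849]
contact_force: [2.6, 6.4, 7.4]
grip_width: 46.1
finger_force: 30.0
slot xyz [67.9  1.9 62.7] roterr(slot) [-0.005 -0.004  0.004] F slot [ 9.7 -0.8  3. ] w 46.054189369673786 30.004395246505737 16.55
```

```bash

python3 -m creep '-.0005 -.0017 -.001 0 0 0 30;-.0005 -.0017 -.001 0 0 0 30;0 0 0 0 0 0 30'
python3 -c "
from h import *
st()"
```

```text
time: 16.8
tool_pos: [494.4, -127.6, 126.6]
tcp_rot: [-3.135, 0.534, -1.849]
contact_force: [9.1, 21.1, 18.0]
grip_width: 46.0
finger_force: 30.0
slot xyz [67.3  1.7 62.9] roterr(slot) [-0.005 -0.011  0.004] F slot [28.8 -2.9  4.2] w 45.953695061861296 30.003665685653687 16.8
```

```bash

python3 -m creep '-.0003 -.0013 -.0008 0 0 0 30;0 0 0 0 0 0 30'
python3 -c "
from h import *
st()"
python3 -m creep '.0012 .0042 .0025 0 0 0 30;0 0 0 0 0 0 50;0 0 0 0 0 0 70;0 0 0 0 0 0 78;0 0 0 0 0 0 78;0 0 0 0 0 0 78'
python3 -m creep '-.0028 -.0096 .0173 0 0 0 78;-.0028 -.0096 .0173 0 0 0 78;-.0028 -.0096 .0173 0 0 0 78;-.0028 -.0096 .0173 0 0 0 78;0 0 0 0 0 0 78'
python3 - <<'E'
from h import *
print(st()['joint_positions'])
i=viewer.camera_info('wrist');im=viewer.capture('wrist');cv2.imwrite('pics/w5.png',im[:,:,::-1])
np.save('w5.npy',i,allow_pickle=True)
E
```

```text
time: 16.97
tool_pos: [494.4, -127.9, 126.4]
tcp_rot: [-3.134, 0.536, -1.848]
contact_force: [10.7, 24.5, 20.8]
grip_width: 45.7
finger_force: 30.0
slot xyz [66.9  1.7 62.9] roterr(slot) [-0.004 -0.012  0.005] F slot [33.3 -3.4  4.8] w 45.6930340921922 29.990292191505432 16.9667
time: 17.47
tool_pos: [493.7, -129.3, 125.3]
tcp_rot: [-3.135, 0.523, -1.849]
contact_force: [-0.5, 0.2, 0.4]
grip_width: 68.0
finger_force: 0.0
time: 17.88
tool_pos: [483.4, -169.8, 197.3]
tcp_rot: [-3.129, 0.521, -1.848]
contact_force: [0.7, -0.9, -0.1]
grip_width: 71.6
finger_force: 0.0
slot xyz [ 64.9   0.5 145.9] roterr(slot) [-0.01   0.003  0.005] F slot [-0.6 -0.9  0.3] w 71.60488954726407 0.0 17.8833
[-0.72045052  0.49208715  1.67845621  0.50162027  1.24197091  2.47100785]
```

View pics/w5.png

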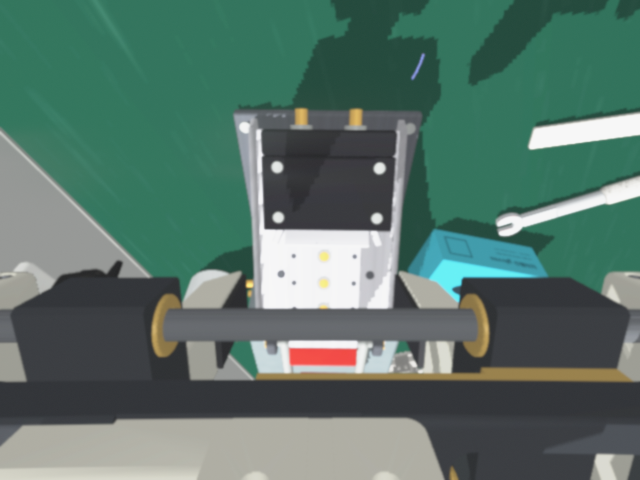

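```bash
python3 - <<'E'
from h import *
Rs=R.from_euler('z',YAW)*R.from_euler('y',-s30)
def sl(c,uv,z):
    K,D,o,Rw=c
    p=cv2.undistortPoints(np.array([[uv]],float),K,D)[0,0]; d=Rw@np.array([p[0],-p[1],-1])
    a=Rs.inv().apply(o-slot(0,0,0)); b=Rs.inv().apply(d); return (a+b*(z-a[2])/b[2]).round(1)
c3=cam('wrist',np.load('w3.npy',allow_pickle=True).item());c5=cam('wrist',np.load('w5.npy',allow_pickle=True).item())
print('w3 screws',[sl(c3,(316,v),32)[0] for v in (182,213,243,272)],'red-white/blue edge',sl(c3,(316,137),32),sl(c3,(316,160),32),'sock edge?')
print('w5 screws',[sl(c5,(324,v),32)[0] for v in (256,282,308)],'red band',sl(c5,(323,348),32),sl(c5,(323,366),32),'sock face',sl(c5,(270,230),44),sl(c5,(385,230),44))
E
```

```text
w3 screws [np.float64(116.0), np.float64(98.2), np.float64(80.2), np.float64(62.0)] red-white/blue edge [140.3   0.8  32. ] [128.1   1.   32. ] sock edge?
w5 screws [np.float64(61.6), np.float64(78.9), np.float64(96.9)] red band [126.1   0.6  32. ] [139.8   0.7  32. ] sock face [ 42.3 -30.4  44. ] [41.8 35.4 44. ]
```

```bash

python3 -m creep '.0072 .0259 .0155 0 0 0 0;.0075 .0258 .0155 0 0 0 0;.0073 .0258 .0155 0 0 0 0;0 0 0 0 0 0 0;0 0 0 0 0 0 0;.0026 .009 -.0162 0 0 0 0;.0026 .009 -.0162 0 0 0 0;0 0 0 0 0 0 0'
python3 -c "
from h import *
st()"
```

```text
time: 18.6
tool_pos: [508.1, -70.6, 205.2]
tcp_rot: [3.14, 0.525, -1.852]
contact_force: [-0.9, 1.1, 0.2]
grip_width: 23.2
finger_force: 0.0
slot xyz [157.3   4.4 101.6] roterr(slot) [ 0.002 -0.001  0.001] F slot [ 0.8  1.1 -0.2] w 23.2454377768739 0.0 18.6
```

```bash

python3 -m creep '0 0 0 0 0 0 0;0 0 0 0 0 0 0;.0017 .0058 -.0104 0 0 0 0;.0017 .0058 -.0104 0 0 0 0;0 0 0 0 0 0 0'
python3 -c "
from h import *
st()"
```

```text
time: 19.02
tool_pos: [512.8, -60.1, 187.3]
tcp_rot: [-3.137, 0.524, -1.85]
contact_force: [-1.1, 0.1, 0.1]
grip_width: 0.2
finger_force: 0.0
slot xyz [158.2   2.9  80.5] roterr(slot) [-0.003 -0.001  0.003] F slot [-0.1  1.1  0.2] w 0.21111091056123854 0.0 19.0167
```

```bash

python3 -m creep '-.0007 -.0037 -.002 0 0 0 0;-.001 -.0033 -.002 0 0 0 0;-.0005 -.0017 -.001 0 0 0 0;0 0 0 0 0 0 0'
python3 -c "
from h import *
st()"
python3 -m creep '-.0005 -.0017 -.001 0 0 0 0;0 0 0 0 0 0 0'
python3 -c "
from h import *
st()"
```

```text
time: 19.35
tool_pos: [512.2, -67.0, 185.6]
tcp_rot: [-3.133, 0.531, -1.849]
contact_force: [5.8, 15.1, 7.9]
grip_width: 0.4
finger_force: 9.1
slot xyz [151.4   1.5  82.4] roterr(slot) [-0.006 -0.008  0.004] F slot [17.9 -1.3 -1.2] w 0.36678070486865816 9.083342403173447 19.35
time: 19.52
tool_pos: [512.1, -67.2, 185.5]
tcp_rot: [-3.133, 0.535, -1.848]
contact_force: [8.3, 22.2, 12.7]
grip_width: 0.2
finger_force: 13.2
slot xyz [151.2   1.6  82.4] roterr(slot) [-0.006 -0.011  0.004] F slot [26.9 -1.8 -0.8] w 0.20243290158500626 13.170154988765717 19.5167
```

```bash

python3 -m creep '.0019 .0066 .004 0 0 0 0;-.0028 -.0096 .0172 0 0 0 0;-.0028 -.0096 .0172 0 0 0 0;-.0028 -.0096 .0172 0 0 0 10;0 0 0 -.1006 .0292 0 30;0 0 0 -.1006 .0292 0 30;0 0 0 -.1006 .0292 0 30;0 0 0 -.1006 .0292 0 30'
python3 -m creep '0 0 0 -.1006 .0292 0 30;.0028 .0094 0 0 0 .1208 30;.0028 .0094 0 0 0 .1208 30;.0028 .0094 0 0 0 .1208 30;.0028 .0094 0 0 0 .1208 30;.0028 .0094 0 0 0 .1208 30;.0028 .0094 0 0 0 .1208 30;.0028 .0094 0 0 0 .1208 30'
python3 -m creep '.0028 .0094 0 0 0 .1208 30;.0028 .0094 0 0 0 .1208 30;.0028 .0094 0 0 0 .1208 30;.0028 .0094 0 0 0 .1208 30;.0028 .0094 0 0 0 .1208 30;.0028 .0094 0 0 0 .1208 30;0 0 0 0 0 0 30'
python3 - <<'E'
from h import *
o=readout.get_obs();p=o['tool_pos'];print(o['tcp_rot'],o['joint_positions'],'need',wc([76,1.3,164])-p)
i=viewer.camera_info('wrist');im=viewer.capture('wrist');cv2.imwrite('pics/w6.png',im[:,:,::-1])
np.save('w6.npy',i,allow_pickle=True)
E
```

```text
time: 20.18
tool_pos: [504.4, -94.4, 239.3]
tcp_rot: [-3.133, 0.099, -1.851]
contact_force: [0.4, -0.5, 0.4]
grip_width: 26.4
finger_force: 0.0
time: 20.85
tool_pos: [524.0, -27.5, 238.5]
tcp_rot: [-3.136, -0.001, -0.999]
contact_force: [-0.2, -0.0, -0.8]
grip_width: 27.8
finger_force: 0.0
time: 21.43
tool_pos: [541.0, 29.9, 238.4]
tcp_rot: [-3.137, -0.001, -0.275]
contact_force: [-0.7, 0.3, -0.5]
grip_width: 27.3
finger_force: 0.0
[-3.13654882e+00 -1.23475332e-03 -2.74601531e-01] [-0.08856187  0.41968613  1.56178947  0.00516207  1.15797554  1.75476694] need [  0.41642003   2.9864591  -74.41072243]
```

View pics/w6.png

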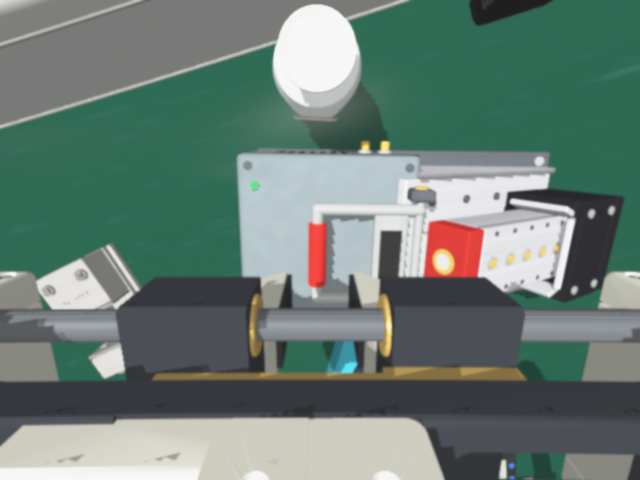

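```bash
python3 - <<'E'
from h import *
c=cam('wrist',np.load('w6.npy',allow_pickle=True).item())
toc=lambda P:R.from_euler('z',-YAW).apply(P-C0)
print(toc(onz(c,[(317,222),(317,286),(316,250)],108)).round(1),toc(readout.get_obs()['tool_pos']))
print(toc(onz(c,[(240,155),(417,157)],94)))
for b in (2.08,1.83,1.57,1.31,1.05,.79,.52,.26,0): print(b,(wc(bar(b)+[1.3,1.3,0])).round(1))
E
```

```text
[[ 75.9 -21.2 108. ]
 [ 75.6  23.7 108. ]
 [ 76.4  -2.1 108. ]] [ 72.30326664   0.94518308 238.24951866]
[[127.00989304 -62.73490749  94.        ]
 [ 10.55958444 -62.36964902  94.        ]]
2.08 [541.5  32.8 108. ]
1.83 [540.8  30.6 124.3]
1.57 [539.   24.3 140.1]
1.31 [536.1  14.3 153.7]
1.05 [532.3   1.3 164.1]
0.79 [527.9 -13.8 170.7]
0.52 [523.  -30.8 173. ]
0.26 [518.2 -47.  170.8]
0 [513.8 -62.2 164.2]
```

```bash

python3 -m creep '.0006 .0032 -.025 0 0 0 30;0 0 -.025 0 0 0 30;0 0 -.016 0 0 0 30;0 0 -.006 0 0 0 30;0 0 0 0 0 0 30'
python3 -m creep '0 0 0 0 0 0 5;0 0 0 0 0 0 5;0 0 0 0 0 0 5;0 0 0 0 0 0 5'
python3 -c "
from h import *
o=readout.get_obs();print(wc([76,1.3,164])-o['tool_pos'])"
```

```text
time: 21.9
tool_pos: [540.4, 31.8, 164.7]
tcp_rot: [-3.138, 0.003, -0.283]
contact_force: [0.2, 0.3, 1.0]
grip_width: 27.4
finger_force: 0.0
time: 22.23
tool_pos: [541.7, 32.4, 167.0]
tcp_rot: [-3.137, -0.002, -0.28]
contact_force: [0.2, -0.8, 4.2]
grip_width: 11.2
finger_force: 30.0
[-0.23601884  0.48237513 -2.97697521]
```

```bash

python3 -m creep '-.0002 -.0006 .0083 0 0 0 5;-.0005 -.0016 .008 0 0 0 5;-.0008 -.0028 .0081 0 0 0 5;-.001 -.0035 .0077 0 0 0 5;-.0013 -.0046 .0072 0 0 0 5;-.0016 -.0054 .0064 0 0 0 5;0 0 0 0 0 0 5'
python3 -c "
from h import *
o=readout.get_obs();print(wc(bar(1.31)+[1.3,1.3,59])-o['tool_pos'])"
```

```text
time: 22.82
tool_pos: [536.5, 15.3, 214.5]
tcp_rot: [-3.132, -0.004, -0.28]
contact_force: [1.5, 9.2, 6.1]
grip_width: 11.0
finger_force: 30.0
[-0.47135322 -1.01083937 -1.87833079]
```

```bash

python3 -m creep '-.0018 -.0062 .0056 0 0 0 5;-.002 -.0068 .0048 0 0 0 5;-.0021 -.0073 .0038 0 0 0 5;-.0023 -.0078 .0028 0 0 0 5;-.0024 -.0084 .0017 0 0 0 5;-.0025 -.0086 .0006 0 0 0 5;0 0 0 0 0 0 5'
python3 -c "
from h import *
o=readout.get_obs();print(wc(bar(.52)+[1.3,1.3,59])-o['tool_pos'])"
```

```text
time: 23.4
tool_pos: [523.0, -31.0, 234.9]
tcp_rot: [-3.135, -0.005, -0.279]
contact_force: [-3.9, 2.7, 19.3]
grip_width: 11.0
finger_force: 30.0
[-0.00817838  0.22282072 -2.85659366]
```

```bash

python3 -m creep '0 0 .003 0 0 0 5;-.0024 -.0082 -.0006 0 0 0 5;-.0024 -.008 -.0016 0 0 0 5;-.0022 -.0077 -.0028 0 0 0 5;0 0 0 0 0 0 5'
python3 -c "
from h import *
o=readout.get_obs();print(wc(bar(.13)+[1.3,1.3,62])-o['tool_pos'],o['contact_force'])"
```

```text
time: 23.82
tool_pos: [515.3, -55.5, 229.5]
tcp_rot: [-3.137, -0.001, -0.28]
contact_force: [-0.5, -0.2, 3.3]
grip_width: 10.8
finger_force: 30.0
[0.6597165  0.62237688 0.44652817] [-0.54201387 -0.18253511  3.25335742]
```

```bash

python3 -m creep '-.0011 -.0038 -.0017 0 0 0 5;-.001 -.0036 -.002 0 0 0 5;0 0 0 0 0 0 5;0 0 0 0 0 0 5'
python3 -c "
from h import *
o=readout.get_obs();print(wc(bar(0)+[1.3,1.3,62])-o['tool_pos'],o['contact_force'])"
```

```text
time: 24.15
tool_pos: [513.3, -62.5, 225.1]
tcp_rot: [-3.138, 0.0, -0.279]
contact_force: [-0.5, -0.4, 4.7]
grip_width: 11.0
finger_force: 30.0
[0.52935595 0.24522381 1.0455444 ] [-0.47131324 -0.37684736  4.70700743]
```

```bash

python3 -m creep '-.0003 -.001 -.0006 0 0 0 5;0 0 0 0 0 0 5'
python3 -c "
from h import *
o=readout.get_obs();print(wc(bar(0)+[1.3,1.3,62])-o['tool_pos'],o['contact_force'])"
python3 -m creep '-.0003 -.001 -.0006 0 0 0 5;0 0 0 0 0 0 5'
python3 -c "
from h import *
o=readout.get_obs();print(wc(bar(0)+[1.3,1.3,62])-o['tool_pos'],o['contact_force'])"
```

```text
time: 24.32
tool_pos: [513.2, -62.7, 225.1]
tcp_rot: [-3.136, -0.0, -0.279]
contact_force: [-1.1, 4.7, 9.4]
grip_width: 10.7
finger_force: 30.0
[0.59112283 0.48547718 1.14092049] [-1.12860064  4.65803352  9.36456085]
time: 24.48
tool_pos: [513.2, -62.9, 225.0]
tcp_rot: [-3.134, -0.001, -0.279]
contact_force: [-0.8, 8.8, 11.4]
grip_width: 11.0
finger_force: 30.0
[0.64801917 0.72850643 1.2258799 ] [-0.79340308  8.78210021 11.39525437]
```

```bash

python3 -m creep '.0004 .0014 .0012 0 0 0 5;0 0 0 0 0 0 30;0 0 0 0 0 0 35;0 0 0 0 0 0 35;0 0 .01 0 0 0 35;0 0 .03 0 0 0 35;0 0 .03 0 0 0 35;-.01 -.03 .02 0 0 0 35'
python3 -m creep '-.01 -.04 0 0 0 0 35;-.01 -.04 0 0 0 0 35;-.01 -.04 0 0 0 0 35;-.01 -.04 0 0 0 0 35;-.01 -.04 0 0 0 0 35;-.01 -.04 0 0 0 0 35;0 0 0 0 0 0 35'
python3 - <<'E'
from h import *
im=viewer.capture('top')[:,:,::-1];s=viewer.capture('scene')[:,:,::-1]
a=cv2.resize(im[110:310,180:480],(800,533),interpolation=cv2.INTER_CUBIC)
cv2.imwrite('pics/t2.png',a);cv2.imwrite('pics/s2.png',s)
E
```

```text
time: 25.15
tool_pos: [504.5, -90.3, 318.1]
tcp_rot: [-3.135, -0.003, -0.275]
contact_force: [-0.2, -0.3, -0.5]
grip_width: 32.0
finger_force: 0.0
time: 25.73
tool_pos: [440.8, -339.5, 315.0]
tcp_rot: [-3.14, 0.0, -0.285]
contact_force: [-0.5, -0.5, 0.2]
grip_width: 32.0
finger_force: 0.0
```

View pics/t2.png

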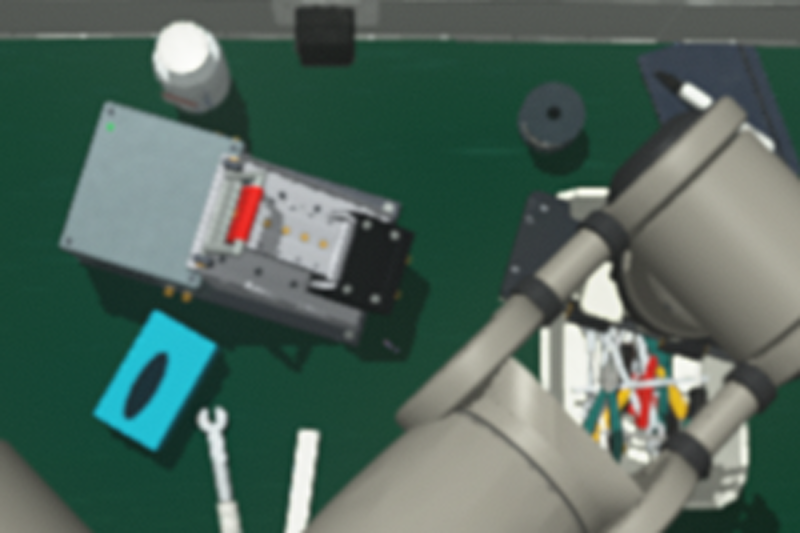

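```bash

python3 -m creep '-.01 .04 .01 0 0 0 35;-.01 .04 .01 0 0 0 35;-.01 .04 .01 0 0 0 35;-.01 .04 .01 0 0 0 35;-.01 .04 .01 0 0 0 35;0 0 0 0 0 0 35'
python3 - <<'E'
from h import *
im=viewer.capture('top').astype(int);r,g,b=im[...,0],im[...,1],im[...,2]
for n,m in (('blue',(b>r+40)&(b>g+40)),('yellow',(r>150)&(g>130)&(b<100))):
    m=m.copy();m[:,:370]=0;m[:175]=0;m[310:]=0;m[:,475:]=0
    v,u=np.nonzero(m);print(n,len(u)); 
    if len(u): print(u.min(),u.max(),v.min(),v.max(),onz(cam('top'),[(u.mean(),v.mean())],75).round())
E
```

```text
time: 26.33
tool_pos: [392.5, -130.0, 366.7]
tcp_rot: [-3.135, -0.002, -0.273]
contact_force: [0.9, -0.7, 1.0]
grip_width: 31.9
finger_force: 0.0
blue 198
416 431 193 218 [[ 494. -391.   75.]]
yellow 197
402 437 193 276 [[ 436. -393.   75.]]
```

The tape measure stands in the bin where I put it, at about (494, -391) mm. Everything else checks out, so I'm handing in.

```bash
python3 -c "
from plant import order
print(order.close_job())"
```

```text
the job is handed in; nothing more can be done
None
```

The job is handed in at about 26 s of the 72 s: the tape measure is in the white bin, the filter is turned with its blue end pushed to a hard stop in the socket, the bail is back up to its stop, and the bottle, spool and carton were not touched.

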